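# Eject a vial and trap it on the chute

## Robot

A 7-joint arm with a two-finger parallel gripper is mounted at the origin on the work surface. World frame = base frame: x ahead of the robot, y to its left, z up, the work surface at z = 0. Lengths are in m, angles in rad, forces in N, time in s.
With the tool pointing down it reaches from about 0.4 to 0.85 m from the base axis. Payload 10.4 kg.
Tool frame: the origin (TCP) lies midway between the tips of the shut fingers; the grasp point (between the pads) lies 19 mm behind it; z points along the fingers, y is the line along which they close (so a half turn about z gives the same grasp; the last joint's range is limited). The gripper opens to 87 mm and grips with 3 to 60 N. Pads are 19 mm wide; open, the fingers measure 117 mm over their backs; the gripper's body (75 mm by 190 mm) begins 51 mm behind the grasp point.
Start: joints at [1.218, 0.332, -0.065, 1.46, 0.022, 1.35, -0.088], TCP at [0.202, -0.591, 0.223] pointing down, gripper open.
Joint ranges: [-2.6, 2.6], [-0.5, 2.12], [-1.47, 1.34], [0.16, 2.42], [-1.27, 4.41], [0.06, 2.06], [-2.6, 2.6]. Speed limits (rad/s): [2.22, 2.22, 2.79, 2.79, 3.14, 3.14, 3.14].

## Interface

Orientations are given as a unit quaternion [x, y, z, w].
In Python, from bench import r gives the robot as it stands.
- The arm moves only by the tool arm_command, never from a script. Its arguments are lists of equal length, an entry for each row: "xyz": the shift along the world's x, y, z in m, a list of three; "rot": the turn, a rotation vector about the world's x, y, z in rad, a list of three. In form: {"xyz": [[tx, ty, tz], ...], "rot": [[ax, ay, az], ...]}. A call has 1 to 20 rows; each row is the pose to reach, as a shift and turn from the pose commanded when the call began; what a row does not reach only later rows make up. A row lasts 1/12 s, in which the tool goes at most 41.7 mm and 7.16 degrees, less where a joint would pass 70% of its speed; a pose out of reach is approached as far as the arm can. A call with a gripper value outside its range is refused whole. "grip" is the opening, from 0 (shut) to 1 (fully open), set as the call begins (left out, the last holds). The fingers move at their own pace and stop on an object; "squeeze" is the grip in N (left out, the last holds). Time passes only in rows, so rows that repeat a pose let the fingers close. It gives the time, the measured TCP pose, the force, the opening and the grip force at its end, in the units of the state.
- r.read_state(): the state, without advancing time (a new reading comes with each control period).
- r.camera(name): name is "side" or "top"; returns the picture (420x560x3 uint8, red, green, blue); there is no depth.
- r.camera_model(name): a dict with "fx", "fy", "cx", "cy" (pixels), "T" (4x4, takes a point from camera to world coordinates). Camera axes: x right, y up, looking along -z (the intrinsics and any distortion apply to the point x, -y, -z); pixel columns grow to the right and rows downward; lengths in m; the calibration is good to about 2 mm. A picture is of the moment at which its call begins. camera_model takes no time and is no camera call.
- r.close_job(): hands the job in; it is judged then, once.
Trained networks look in the newest picture that a camera, given by its name, has taken for a name from the list of things; names that differ only in an ending like _2 or _b are one class to them, and where a whole thing is asked for, a point or a joint stands for the part that bears it (a point fixed in the world has none). Each returns a list of dicts, best first, with "conf" (0 to 1); they miss things now and then, are a little off and sometimes report something else, mostly with a low value. They report only what shows in the picture. A call takes as long as a camera call. They do not tell look-alikes from the thing itself.
- r.look_for(label, camera): "at" ([x, y, z] in m, in the coordinates of the camera as it stood for that picture, good to about 4 mm: the middle of the surface that is visible of it).
- r.spot_point(label, camera): "at" ([x, y, z] in m, in the coordinates of the camera as it stood for that picture, good to about 4 mm: a listed point, or the origin of a listed thing).
The state is a dict: "time": time; "joint_positions": joint angles; "joint_vel": joint speeds; "joint_torque": joint torques, N m; "ee_pos": TCP position; "eef_rot": TCP orientation; "ft_force": force on the tool from outside, world axes, zero at the start; "torque": the same for the moment, N m; "width": finger opening in m; "grip_force": force on a finger pad.
Only numpy, scipy, OpenCV 4.12 (cv2) and the standard library are available. Lean on these libraries where they do the work, as an engineer would, in place of code of your own. Each camera call takes 0.05 s, during which the arm holds its last target. There are 200 camera calls.

## Task

Press the orange ejector paddle of the vial dispenser down with one finger while the other finger bars the chute beside it, so that the amber vial that pops out is trapped against that finger before it rolls away into the blue tray. Finish while holding it like that: paddle still held well down, the vial at rest on the chute against your finger so its label can be read. Do not grip, lift or press hard on the vial, and leave the other things on the counter alone.

Things in the scene. Friction and masses are not known exactly. Their poses are not given: they have to be found in the camera images.
- dispenser: White vial dispenser, fixed. Origin at counter height straight below the waiting vial's centre line; z up, x is the way the chute runs down, y points from the chute to the paddle. Housing behind the vial: x = -85 to -30, y = -40 to 40 mm, top at z = 88 mm. Blue catch tray at the chute's foot: x = 110 to 206, y = -50 to 50, top z = 26 mm.
- chute_mid (a point): Point on the aluminium chute floor abreast of the paddle: x = 46, y = 0, z = 42 mm of the dispenser. The floor falls 10 degrees to +x, from z = 50 mm at x = 0 to its open end at x = 110 mm. It is 66 mm wide inside (y = -33 to 33); the side rails are 4 mm high here, 10 mm beside the waiting vial (x under 14 mm).
- stop_bar (a point): Middle of the top of the orange stop bar, at x = 19, y = 7, z = 61.5 mm of the dispenser while up; it spans x = 17 to 22, y = -28 to 42 mm. One piece with the paddle, it sinks with it and lets the vial go when 5 to 12 mm down. Behind the vial a spring plunger (0.8 N, 30 mm stroke) pushes it to +x against the bar.
- paddle_press (a point): Centre of the top of the orange paddle, 36 x 36 mm, beside the chute at x = 46, y = 58, z = 64 mm of the dispenser while up. It goes straight down 16 mm against a spring (2 N at first, 6 N fully down) and springs back if let go. Fully down, its top is at z = 48 mm, 6 mm above the chute floor abreast of it. A grey block below it has its top at z = 38 mm.
- paddle (a joint): Travel of the paddle in m: 0 up, 0.016 fully down.
- vial_center (a point): Centre of the glass cylinder of the amber vial (36 mm diameter, 50 mm long, about 100 g), lying across the chute, with a 12 mm long neck and aluminium cap at its -y end. It waits at x = 0, y = 6, z = 68 mm of the dispenser (glass from y = -19 to 31 mm) and rolls to +x when released. Its axes turn as it rolls.
- vial: The same vial; origin at the same point, y along its axis.
- infusion_bottle: white plastic infusion bottle with blue cap, 66 mm diameter, 160 mm tall; origin at the centre of its underside. Leave alone.
- glove_carton: blue glove carton, 120 x 110 mm, 70 mm tall; origin at the centre of its underside. Leave alone.
- saline_bottle: small clear jar with orange cap, 44 mm diameter, 75 mm tall; origin at the centre of its underside. Leave alone.
- medicine_cup: red medicine cup, 48 mm rim diameter, 50 mm tall; origin at the centre of its underside. Leave alone.
Things that resemble listed ones, but are neither listed nor needed, are in the scene too. Of the things like the vial, leave any that is purple; of the rest the larger one is meant.

How it is judged:
On the way, in this order (a step that is already met when the one before it is completed fails the run):
1. a finger starts to press the paddle down (value of joint paddle above 0.003 m and contact force between the fingers and paddle above 0.5 N), for 0.02 s.
2. the popped vial is stopped on the chute by a finger (x of vial_center in the frame of dispenser between 0.008 and 0.05 m and y of vial_center in the frame of dispenser between -0.015 and 0.025 m and z of vial_center in the frame of dispenser between 0.05 and 0.076 m and linear speed of vial below 0.03 m/s and contact force between the fingers and vial above 0.05 N), for 0.3 s.
At the end, for the whole second after the job is handed in: The paddle is held by a finger more than 10 mm down; the vial lies still on the chute, touching a finger (over 0.05 N), its centre 8 to 50 mm down-chute (dispenser x) from where it waited, within 20 mm of it sideways and still lying across the chute (within 0.35 rad) (all of step 2 and value of joint paddle above 0.01 m and contact force between the fingers and paddle above 0.5 N and angle between the y axis of vial and the y axis of dispenser, either way round below 0.35 rad); the arm keeps its last pose, push and grip.
It fails at once if the vial got away down the chute (more than 60 mm) (x of vial_center in the frame of dispenser above 0.06 m).
It fails at once if the vial was lifted (more than 10 mm above where it waited) (z of vial_center in the frame of dispenser above 0.078 m).
It fails at once if the vial was gripped or pressed hard (over 15 N) (contact force between the fingers and vial above 15 N).
It fails at once if a bystander was moved more than 20 mm or tipped (distance of any of infusion_bottle, glove_carton, saline_bottle, medicine_cup from where it was at the start of the episode above 0.02 m or angle between any of infusion_bottle, glove_carton, saline_bottle, medicine_cup's own z axis and vertical above 0.3 rad).
It also fails if it takes over 32 s, if anything falls off the work surface, if the arm or the gripper's body presses on something with over 40 N, if the wrist force passes 120 N, or if a joint passes its speed limit or range.

## Working session

There is one attempt and no reset: what is moved stays moved. The work goes in short steps, Python scripts to look and compute and a tool call to move; the robot and the scene stay as the last step left them, time stands still between calls to the robot, and variables do not carry over. Pictures are saved under pics/ and viewed, at most 10 in all, crops included, and the job is handed in when it is done.

Besides the shell and the picture viewer there is one more tool, called by a JSON object that holds its "api" and its "payload". arm_command: Moves the arm, as the interface text tells. Its arguments: {"type":"object","properties":{"xyz":{"type":"array"},"rot":{"type":"array"},"grip":{"type":"number"},"squeeze":{"type":"number"}},"required":["xyz","rot"]}

```bash
mkdir -p pics; cat > h.py <<'E'
import numpy as np, cv2
from bench import r
def shot(c,n):
    im=r.camera(c); cv2.imwrite(f'pics/{n}.png',cv2.cvtColor(im,cv2.COLOR_RGB2BGR)); return im
def w(c,p):
    T=np.array(r.camera_model(c)['T']); return (T@np.r_[p,1])[:3]
def pix(c,P):
    m=r.camera_model(c); q=np.linalg.inv(np.array(m['T']))@np.r_[P,1]
    return m['fx']*q[0]/-q[2]+m['cx'], m['fy']*-q[1]/-q[2]+m['cy']
def spots(names,cams=('side','top')):
    for n in names:
        for c in cams:
            for d in r.spot_point(n,c)[:4]:
                P=w(c,d['at']); print(n,c,round(d['conf'],2),P.round(4),np.round(pix(c,P)))
E
python3 - <<'E'
from h import *
for c in('side','top'):
    shot(c,c+'0'); m=r.camera_model(c); print(m['fx'],m['cx'],m['cy'],[k for k in m],np.round(m['T'],3).tolist())
spots(['dispenser','chute_mid','stop_bar','paddle_press','vial_center'])
spots(['infusion_bottle','glove_carton','saline_bottle','medicine_cup'],('top',))
s=r.read_state(); print(s)
E
```

```text
494.27204004682096 279.8656972670163 211.27636408010954 ['fx', 'fy', 'cx', 'cy', 'T'] [[-0.929, 0.244, -0.279, 0.298], [-0.37, -0.59, 0.718, 0.768], [0.011, 0.77, 0.638, 0.701], [0.0, 0.0, 0.0, 1.0]]
427.8317914544503 278.54849046508144 204.41663162700627 ['fx', 'fy', 'cx', 'cy', 'T'] [[0.102, 0.966, -0.239, 0.375], [-0.995, 0.099, -0.024, 0.032], [0.0, 0.24, 0.971, 0.927], [0.0, 0.0, 0.0, 1.0]]
dispenser side 0.72 [ 5.345e-01  1.460e-01 -3.000e-04] [282. 270.]
dispenser top 0.87 [ 0.5403  0.1447 -0.0012] [235. 228.]
chute_mid side 0.74 [ 0.5018  0.2983 -0.001 ] [267. 336.]
chute_mid side 0.71 [0.5824 0.1395 0.0431] [260. 246.]
chute_mid top 0.96 [0.586  0.1336 0.0417] [241. 204.]
stop_bar side 0.35 [0.539  0.1482 0.0663] [279. 246.]
stop_bar top 0.86 [0.5565 0.1492 0.061 ] [231. 214.]
paddle_press side 0.56 [0.5912 0.1973 0.0625] [243. 257.]
paddle_press side 0.28 [ 5.352e-01  1.509e-01 -4.000e-04] [280. 272.]
paddle_press top 0.66 [0.5969 0.1948 0.0618] [212. 193.]
vial_center side 0.78 [0.5382 0.1513 0.0676] [279. 246.]
vial_center side 0.75 [0.3755 0.1697 0.0217] [359. 295.]
vial
[... 596 characters left out ...]
7884,  0.33217813, -0.06468966,  1.46008917,  0.02156436,
        1.3498736 , -0.08850758]), 'joint_vel': array([-5.59236346e-04, -5.44833199e-04, -1.68902786e-04,  5.96376032e-04,
       -6.43459355e-05,  1.58954128e-03,  1.82258594e-03]), 'joint_torque': array([ 1.54139898e-04, -6.22997117e+01,  2.45162583e-02, -3.90109849e+01,
       -6.10892451e-02,  3.14894202e-02,  5.47767740e-05]), 'ee_pos': array([ 0.20245466, -0.59133903,  0.22259433]), 'eef_rot': array([9.86435155e-01, 1.64151391e-01, 3.84442493e-05, 6.57509746e-05]), 'ft_force': array([-0.2108902 , -0.17744844, -0.11294043]), 'torque': array([-0.02958723,  0.00171569,  0.01393812]), 'grip_force': 0.0, 'width': 0.08700246886305961}
```

View pics/side0.png

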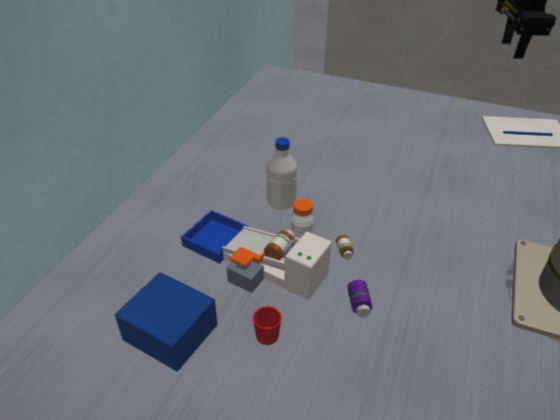

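View pics/top0.png

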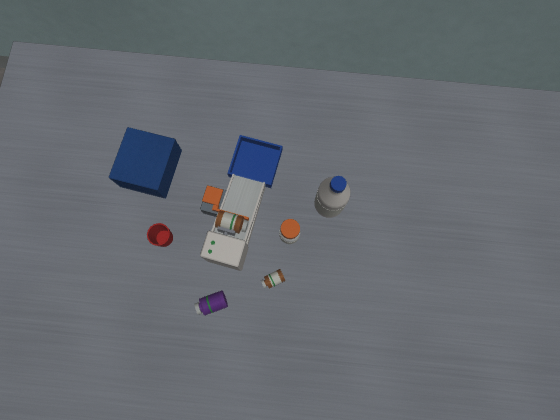

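The pictures show the dispenser around (280,260) in side and (235,215) in top. The paddle is at (243,257) and (212,195), and the chute falls to the blue tray at (257,160) in top. The waiting amber vial is at (228,221), and the look-alikes lie apart at (213,302) (purple) and (273,279) (small). Next I fit the dispenser pose.

```bash
cat > fit.py <<'E'
from h import *
from scipy.optimize import least_squares
L={'dispenser':(0,0,0),'chute_mid':(46,0,42),'stop_bar':(19,7,61.5),'paddle_press':(46,58,64),'vial_center':(0,6,68)}
def fit(n=3,guess=(.54,.145,0,-.17),names=L):
    obs=[]
    g=np.array(guess)
    tf=lambda p,q:np.array([p[0]+np.cos(p[3])*q[0]-np.sin(p[3])*q[1],p[1]+np.sin(p[3])*q[0]+np.cos(p[3])*q[1],p[2]+q[2]])
    for _ in range(n):
        for c in('side','top'):
            r.camera(c)
            for k in names:
                for d in r.spot_point(k,c):
                    P=w(c,d['at']); q=np.array(L[k])/1e3
                    if np.linalg.norm(P-tf(g,q))<.02: obs.append((q,P,c,k))
    f=lambda p:np.concatenate([(tf(p,q)-P)/.004 for q,P,_,_ in obs])
    s=least_squares(f,g,loss='soft_l1')
    for c in('side','top'):
        e=[P-tf(s.x,q) for q,P,cc,_ in obs if cc==c]; print(c,len(e),np.round(np.mean(e,0)*1e3,1),np.round(np.std(e,0)*1e3,1))
    return s.x,tf
E
python3 - <<'E'
from fit import *
p,tf=fit(); print(p.round(4))
print('target tcp xy',tf(p,(.054,.031,0)).round(4)); print(r.read_state()['time'])
E
```

```text
side 14 [-0.7  0.6 -0.6] [2.6 1.7 1.3]
top 14 [ 0.6 -0.7  0.6] [2.  1.5 2.6]
[ 5.382e-01  1.451e-01 -3.000e-04 -1.668e-01]
target tcp xy [ 5.966e-01  1.667e-01 -3.000e-04]
2.6
```

{"api": "arm_command", "payload": {"xyz": [[0.02, 0.03, 0.02], [0.04, 0.06, 0.04], [0.06, 0.09, 0.06], [0.08, 0.125, 0.07], [0.098, 0.16, 0.07], [0.116, 0.195, 0.07], [0.134, 0.23, 0.07], [0.152, 0.265, 0.07], [0.17, 0.3, 0.07], [0.188, 0.335, 0.07], [0.206, 0.37, 0.07], [0.224, 0.405, 0.07], [0.242, 0.44, 0.07], [0.26, 0.475, 0.07], [0.278, 0.51, 0.07], [0.296, 0.545, 0.07], [0.314, 0.58, 0.07], [0.33, 0.615, 0.07], [0.346, 0.65, 0.07], [0.36, 0.685, 0.07]], "rot": [[0, 0, -0.05], [0, 0, -0.1], [0, 0, -0.15], [0, 0, -0.2], [0, 0, -0.25], [0, 0, -0.3], [0, 0, -0.35], [0, 0, -0.4], [0, 0, -0.45], [0, 0, -0.497], [0, 0, -0.497], [0, 0, -0.497], [0, 0, -0.497], [0, 0, -0.497], [0, 0, -0.497], [0, 0, -0.497], [0, 0, -0.497], [0, 0, -0.497], [0, 0, -0.497], [0, 0, -0.497]], "grip": 0.448}}

```text
time: 4.27
ee_pos: [0.5631, 0.0953, 0.2927]
eef_rot: [0.996, -0.084, 0.0, -0.0]
ft_force: [1.7, -0.6, 0.4]
width: 0.0388
grip_force: 0.0
```

{"api": "arm_command", "payload": {"xyz": [[0.012, 0.025, 0], [0.024, 0.05, 0], [0.034, 0.073, -0.01], [0.034, 0.073, -0.045], [0.034, 0.073, -0.08], [0.034, 0.073, -0.115], [0.034, 0.073, -0.15], [0.034, 0.073, -0.183], [0.034, 0.073, -0.193], [0.034, 0.073, -0.193], [0.034, 0.073, -0.193]], "rot": [[0, 0, 0], [0, 0, 0], [0, 0, 0], [0, 0, 0], [0, 0, 0], [0, 0, 0], [0, 0, 0], [0, 0, 0], [0, 0, 0], [0, 0, 0], [0, 0, 0]]}}

```text
time: 5.18
ee_pos: [0.597, 0.1669, 0.1008]
eef_rot: [0.997, -0.084, 0.0, -0.0]
ft_force: [0.3, -0.4, 0.8]
width: 0.0392
grip_force: 0.0
```

```bash
python3 - <<'E'
from h import *
s=r.read_state(); print(s['time'],s['ee_pos'],s['eef_rot'],s['ft_force'],s['width'])
for c in('side','top'):
    im=shot(c,c+'1')
    y0,x0=(180,170) if c=='side' else (130,150)
    cv2.imwrite(f'pics/{c}1c.png',cv2.resize(cv2.cvtColor(im,cv2.COLOR_RGB2BGR)[y0:y0+150,x0:x0+200],None,fx=4,fy=4,interpolation=cv2.INTER_CUBIC))
spots(['paddle_press','stop_bar','vial_center','chute_mid'])
E
```

```text
5.1833 [0.59695738 0.1669456  0.10083731] [ 9.96505656e-01 -8.35243715e-02  3.39040702e-04 -2.06042007e-04] [ 0.28454778 -0.39238494  0.79190354] 0.03918616128964312
paddle_press side 0.59 [0.5917 0.1955 0.0593] [243. 257.]
vial_center side 0.88 [0.5398 0.1494 0.0667] [279. 246.]
vial_center side 0.71 [0.4431 0.046  0.0158] [342. 244.]
vial_center side 0.7 [0.3747 0.1702 0.0247] [360. 295.]
chute_mid side 0.95 [0.5843 0.1404 0.0427] [259. 246.]
```

View pics/side1c.png

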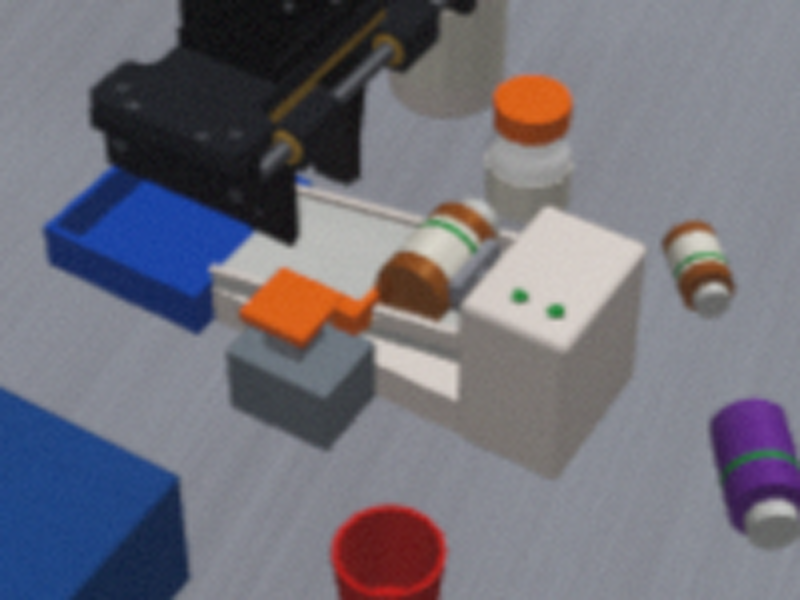

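View pics/top1c.png

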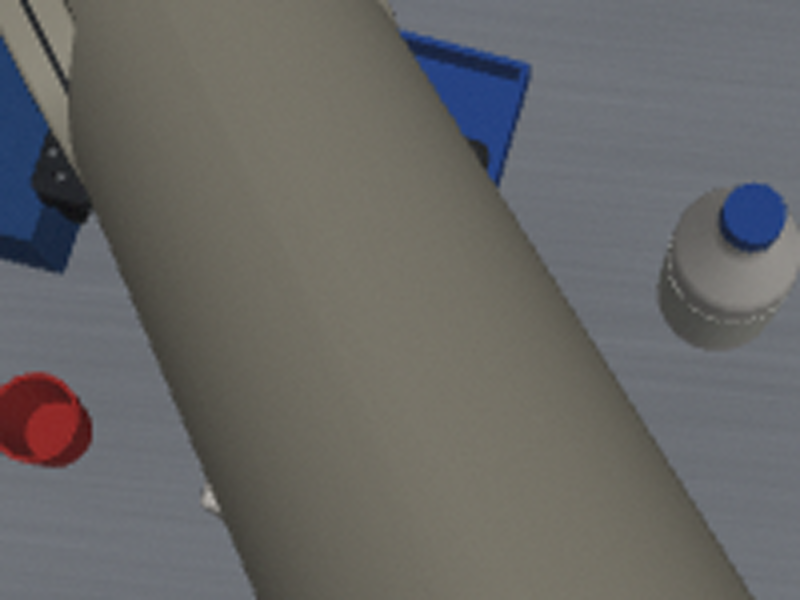

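The side crop shows both fingers above the chute and paddle. The paddle finger's lower corner is at crop (298,243), so pixel (244.5,240.7), and the bar finger's corner is at crop (358,182). Top is blocked by the arm. I'll check those corners against the prediction.

```bash
python3 - <<'E'
from h import *
a=-.1668; ux=np.array([np.cos(a),np.sin(a),0]); uy=np.array([-np.sin(a),np.cos(a),0]); t=r.read_state()['ee_pos']
for dy in(34.5,19.5,-19.5,-34.5):
  for dx in(-9.5,9.5):
    u=np.array(pix('side',t+ux*dx/1e3+uy*dy/1e3)); print(dy,dx,((u-[170,180])*4).round())
E
```

```text
34.5 -9.5 [279. 253.]
34.5 9.5 [244. 238.]
19.5 -9.5 [298. 234.]
19.5 9.5 [264. 219.]
-19.5 -9.5 [347. 185.]
-19.5 9.5 [312. 170.]
-34.5 -9.5 [364. 167.]
-34.5 9.5 [330. 153.]
```

{"api": "arm_command", "payload": {"xyz": [[0, 0, -0.015], [0, 0, -0.027], [0, 0, -0.032], [0, 0, -0.032], [0, 0, -0.032], [0, 0, -0.032]], "rot": [[0, 0, 0], [0, 0, 0], [0, 0, 0], [0, 0, 0], [0, 0, 0], [0, 0, 0]]}}

```text
time: 6.18
ee_pos: [0.5967, 0.1669, 0.068]
eef_rot: [0.997, -0.083, 0.0, -0.0]
ft_force: [0.2, -0.7, -0.3]
width: 0.0393
grip_force: 0.0
```

```bash
python3 - <<'E'
from h import *
im=shot('side','side2')
cv2.imwrite('pics/side2c.png',cv2.resize(cv2.cvtColor(im,cv2.COLOR_RGB2BGR)[205:280,210:310],None,fx=8,fy=8,interpolation=cv2.INTER_CUBIC))
E
```

```text
(no output)
```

View pics/side2c.png

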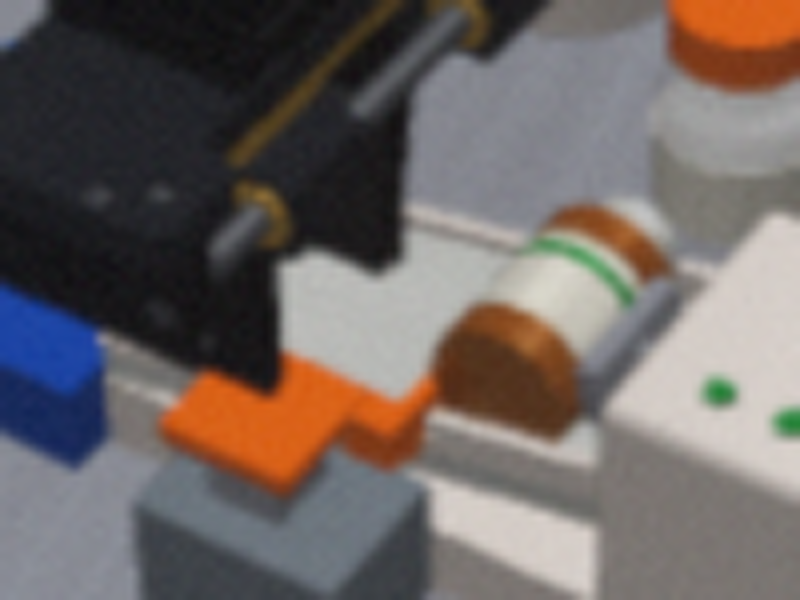

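The tip sits about 4 mm above the paddle; its lower corner is at crop (275,390), which is roughly x 44, y 55 on the paddle. The bar finger is over the chute, down-chute of the vial, so I press now.

{"api": "arm_command", "payload": {"xyz": [[0, 0, -0.01], [0, 0, -0.02], [0, 0, -0.02], [0, 0, -0.02], [0, 0, -0.02], [0, 0, -0.02], [0, 0, -0.02], [0, 0, -0.02], [0, 0, -0.02], [0, 0, -0.02], [0, 0, -0.02], [0, 0, -0.02]], "rot": [[0, 0, 0], [0, 0, 0], [0, 0, 0], [0, 0, 0], [0, 0, 0], [0, 0, 0], [0, 0, 0], [0, 0, 0], [0, 0, 0], [0, 0, 0], [0, 0, 0], [0, 0, 0]]}}

```text
time: 7.23
ee_pos: [0.5979, 0.1674, 0.0483]
eef_rot: [0.997, -0.084, 0.002, -0.001]
ft_force: [2.0, 0.5, 8.5]
width: 0.0394
grip_force: 4.6
```

```bash
python3 - <<'E'
from h import *
im=shot('side','side3')
cv2.imwrite('pics/side3c.png',cv2.resize(cv2.cvtColor(im,cv2.COLOR_RGB2BGR)[205:280,210:310],None,fx=8,fy=8,interpolation=cv2.INTER_CUBIC))
s=r.read_state(); print(s['ee_pos'],s['ft_force'],s['torque'],s['time'])
spots(['vial_center','paddle_press'],('side',))
E
```

```text
[0.59790999 0.16738451 0.04830639] [2.98755765 1.14159768 8.69114677] [ 0.38149619 -0.4604258  -0.02371083] 7.2833
vial_center side 0.75 [0.5667 0.1456 0.0618] [266. 243.]
vial_center side 0.67 [0.4422 0.0476 0.0126] [342. 246.]
paddle_press side 0.75 [0.5879 0.1927 0.047 ] [246. 262.]
```

View pics/side3c.png

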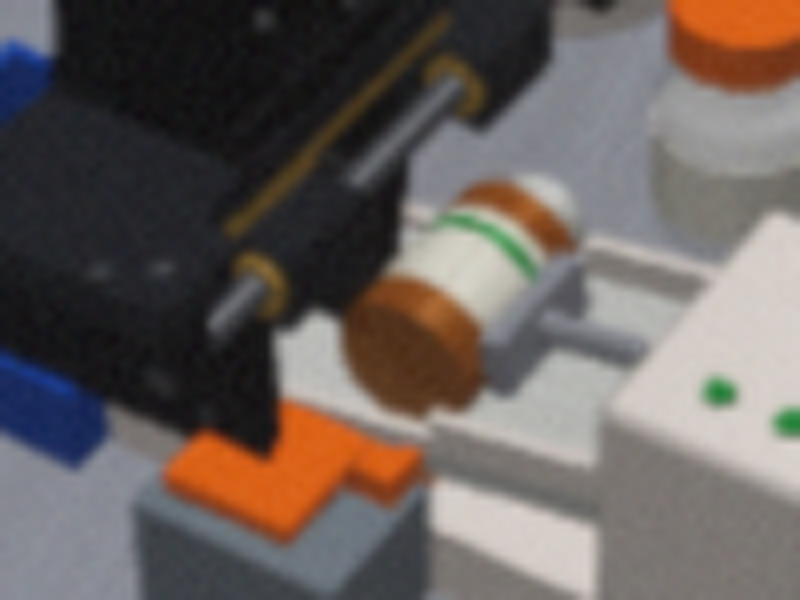

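The picture shows the paddle flat on its block at crop (290,470) and the vial at (440,310), resting against the bar finger with the plunger behind it. I'll hold a moment to confirm it is at rest.

{"api": "arm_command", "payload": {"xyz": [[0, 0, 0], [0, 0, 0], [0, 0, 0], [0, 0, 0], [0, 0, 0], [0, 0, 0], [0, 0, 0], [0, 0, 0]], "rot": [[0, 0, 0], [0, 0, 0], [0, 0, 0], [0, 0, 0], [0, 0, 0], [0, 0, 0], [0, 0, 0], [0, 0, 0]]}}

```text
time: 8.05
ee_pos: [0.5979, 0.1674, 0.0483]
eef_rot: [0.997, -0.084, 0.002, -0.001]
ft_force: [2.2, 1.8, 8.2]
width: 0.0383
grip_force: 4.6
```

```bash
python3 - <<'E'
from h import *
a=cv2.imread('pics/side3.png'); shot('side','side4'); b=cv2.imread('pics/side4.png')
print(np.abs(a.astype(int)-b)[225:265,245:290].mean(), np.abs(a.astype(int)-b)[300:400,20:100].mean())
spots(['vial_center'],('side',)); s=r.read_state(); print(s['ee_pos'],s['ft_force'],s['time'])
E
```

```text
1.818888888888889 1.730125
vial_center side 0.81 [0.4408 0.0484 0.0153] [343. 245.]
vial_center side 0.69 [0.5659 0.1459 0.0598] [267. 244.]
vial_center side 0.63 [0.3741 0.1691 0.0202] [360. 296.]
vial_center side 0.26 [ 5.019e-01  2.931e-01 -1.000e-04] [268. 334.]
[0.59789242 0.16737612 0.04829882] [3.19579643 0.79220761 8.8118721 ] 8.15
```

The vial hasn't moved between the two pictures, so I'm handing in.

```bash
python3 -c "
from bench import r
print(r.close_job())"
```

```text
the job is handed in; nothing more can be done
None
```

I handed the job in at about 8 s of the 32 s allowed, with the paddle held fully down and the vial at rest against the other finger, about 28 mm down the chute; no verdict came back.

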